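# Back off a gas nut of unknown thread hand and pull its plug

### The job

The brass hexagon nut on the gas outlet block is done up tight and clamps the red-headed blanking plug; fuel-gas nuts like this are usually left-handed, but this one is unmarked, so try it gently both ways, find which way it gives, and never force it against its tight end. Loosen the nut until the plug is free, then pull the plug straight out and stand it upright in the blue tray. Leave the bottle, tube rack and petri dish where they are.

Things in the scene. Friction and masses are not known exactly. Their poses are not given: they have to be found in the camera images.
- fitting: Grey gas outlet block, bolted down: dark foot 110x110x8 mm, body 80x80 mm up to 40 mm above the bench, brass hose outlet on its +x side. Origin: centre of the underside; z up. Nut and plug stand on its vertical centre axis, in which a round well (33 mm across) goes down to 8 mm above the origin.
- nut_mid (a point): Centre of the brass hexagon nut, on the block's axis, 54 mm above the bench (nut spans 42 to 66 mm). 50 mm across flats, each flat 29 mm wide, 24 mm tall; the plug stands in its 33 mm hole. x axis square to one pair of opposite flats (flats face every 60 degrees from there); z up. Turns with the nut.
- nut_turn (a joint): Turn of the nut's thread, rad: 0 tight, + anticlockwise from above, to 2.7 either way, but the tight end blocks one direction at once. Left-hand (about two starts in three) loosens clockwise (-), right-hand anticlockwise (+); unmarked. Loosening takes 0.35 N m, the nut stays where left and does not rise. It shifts two jaws aside: plug locked below 1.4 rad, free from 2.1 either way.
- nut_wind (a joint): Elastic wind-up, rad, between the hexagon and its thread, same sign as nut_turn: 6 N m per rad of torque on the hexagon (loosening winds it by 0.06). Beyond 0.18 either way (1.1 N m) the nut is forced. The hexagon's own angle is nut_turn + nut_wind.
- gas_plug: Loose blanking plug, 88 mm tall, 0.12 kg, standing in the well. Origin: centre of its underside, z along it. Steel foot 28 mm across up to 18 mm, steel stem 18 mm across, red head 22 mm across from 60 to 88 mm. In the well its top is 96 mm above the bench: the head sticks 30 mm out of the nut. Locked, it lifts only 3 mm. The well is 2.5 mm wider than the foot all round.
- tray: Loose blue open tray, 110x110x22 mm outside, walls and floor 4 to 5 mm thick, 0.7 kg. Origin at the centre of its underside.
- amber_bottle: Bystander: amber bottle with black cap, 50 mm across, 111 mm tall, loose. Origin under its centre.
- tubes: Bystander: rack with six capped tubes, 46x110x82 mm, loose. Origin under its centre.
- dish: Bystander: petri dish with lid, 56 mm across, 13 mm tall, loose. Origin under its centre.
There are look-alikes about, which are no part of the job. There is more than one size of the tray; the one meant has the size given above.

How it is judged:
On the way, in this order (a step that is already met when the one before it is completed fails the run):
1. the nut has been loosened (turned at least 1.4 rad from tight) ((value of joint nut_turn above 1.4 rad or value of joint nut_turn below -1.4 rad)), for 0.2 s.
2. the plug is out of the block (foot above the nut) (height (world z) of gas_plug above 0.06 m), for 0.1 s.
At the end, for the whole second after the job is handed in: The nut is loose (at least 1.4 rad from tight) and the plug stands upright (within 0.15 rad), at rest and released, on the floor of the tray, its axis inside the walls (within 45 mm of the tray's centre along each side); the tray stands level (x of gas_plug in the frame of tray between -0.045 and 0.045 m and y of gas_plug in the frame of tray between -0.045 and 0.045 m and z of gas_plug in the frame of tray below 0.012 m and angle between gas_plug's own z axis and vertical below 0.15 rad and linear speed of gas_plug below 0.02 m/s and angle between tray's own z axis and vertical below 0.1 rad and (value of joint nut_turn above 1.4 rad or value of joint nut_turn below -1.4 rad)); the robot touches nothing.
It fails at once if the nut is forced: wound up beyond 0.18 rad (1.1 N m) either way (value of joint nut_wind above 0.18 rad or value of joint nut_wind below -0.18 rad).
It fails at once if the amber bottle is shifted by more than 25 mm or tipped (distance of amber_bottle from where it was at the start of the episode above 0.025 m or angle between amber_bottle's own z axis and vertical above 0.3 rad).
It fails at once if the tube rack is shifted by more than 25 mm or tipped (distance of tubes from where it was at the start of the episode above 0.025 m or angle between tubes's own z axis and vertical above 0.3 rad).
It fails at once if the petri dish is shifted by more than 25 mm or tipped (distance of dish from where it was at the start of the episode above 0.025 m or angle between dish's own z axis and vertical above 0.3 rad).
It also fails if it takes over 64 s, if anything falls off the work surface, if the arm or the gripper's body presses on something with over 40 N, if the wrist force passes 120 N, or if a joint passes its speed limit or range.

### The arm

A 7-joint arm with a two-finger parallel gripper is mounted at the origin on a cart in front of the work surface, level with it; the furniture and walls round the work are solid. World frame = base frame: x ahead of the robot, y to its left, z up, the work surface at z = 0. Lengths are in m, angles in rad, forces in N, time in s.
With the tool pointing down it reaches from about 0.35 to 0.9 m from the base axis. Payload 19.9 kg.
Tool frame: the origin (TCP) lies on the centre line of the jaws, within the pads' length; the fingertips stand 17 mm ahead of it and the grasp point (between the pads) lies 2 mm behind it; z points along the fingers, y is the line along which they close (so a half turn about z gives the same grasp; the last joint's range is limited). The gripper opens to 85 mm and grips with 20 to 120 N. Pads are 22 mm wide; open, the fingers measure 114 mm over their backs; the gripper's body (76 mm by 85 mm) begins 54 mm behind the grasp point. The pads swing forward as they close: fully open they stand 13 mm farther back than shut.
Start: joints at [-1.381, 0.417, -0.01, 1.614, 0.005, 1.111, -0.053], TCP at [0.143, 0.608, 0.248] pointing down, gripper open.
Joint ranges: [-2.81, 2.81], [-0.39, 2.02], [-1.27, 1.25], [0.06, 2.57], [-1.19, 4.33], [0.19, 2], [-2.82, 2.82]. Speed limits (rad/s): [1.89, 1.89, 2.39, 2.39, 3.01, 3.01, 3.01].

### API

Orientations are given as a rotation vector (axis times angle).
In Python, from rig import manip gives the robot as it stands.
- The arm moves only by the shell command python3 -m crank 'ROWS' [FORCE]. ROWS is JSON, a list that holds one entry, the list of rows, each a list of 7 numbers: the shift along the tool's x, y, z in mm, then the turn, a rotation vector about the tool's x, y, z in rad, then the opening, from 0 (shut) to 1 (fully open). In form: [[[dx, dy, dz, rx, ry, rz, gripper], ...]]. A call has 1 to 20 rows; each row shifts and turns the commanded pose from where the row before left it, along the tool's axes as they then stand; what a row does not reach is not made up. A row lasts 1/10 s, in which the tool goes at most 50 mm and 8.59 degrees, less where a joint would pass 70% of its speed; a pose out of reach is approached as far as the arm can. A call is refused whole if a number of a shift passes 50 or a number of a turn 0.15, either way. A call with a gripper value outside its range is refused whole. The fingers move at their own pace and stop on an object; FORCE is the grip in N (left out, the last holds). Time passes only in rows, so rows that do not move let the fingers close. It gives the time, the measured TCP pose, the force and the opening at its end, in the units of the state.
- manip.get_state(): the state, without advancing time (a new reading comes with each control period).
- manip.get_image(name): name is "scene" or "top" or "wrist"; returns the picture (480x640x3 uint8, red, green, blue); there is no depth.
- manip.camera_info(name): a dict with "intrinsics" (3x3 intrinsics, pixels), "pose" (4x4, takes a point from camera to world coordinates); the wrist camera has in their place "T_tool_cam" (4x4, takes a point from camera to tool coordinates, whose origin is the TCP and whose axes are the flange's). Camera axes: x right, y up, looking along -z (the intrinsics and any distortion apply to the point x, -y, -z); pixel columns grow to the right and rows downward; lengths in m; the calibration is good to about 2 mm. The wrist camera is an equidistant fisheye: a pixel r from the principal point sees the ray r / f radians off the axis. A picture is of the moment at which its call begins: read the wrist's pose just before it. camera_info takes no time and is no camera call.
- manip.sign_off(): hands the job in, once; it reports no verdict.
Trained networks look in the newest picture that a camera, given by its name, has taken for a name from the list of things; names that differ only in an ending like _2 or _b are one class to them, and where a whole thing is asked for, a point or a joint stands for the part that bears it (a point fixed in the world has none). Each returns a list of dicts, best first, with "conf" (0 to 1); they miss things now and then, are a little off and sometimes report something else, mostly with a low value. They report only what shows in the picture. A call takes as long as a camera call. They do not tell look-alikes from the thing itself.
- manip.recognise(camera, target): "point" ([row, column] as shares, 0 to 1, of the picture: columns of its width, rows of its height, amid what is visible of it).
The state is a dict: "clock": time; "q": joint angles; "qd": joint speeds; "joint_efforts": joint torques, N m; "ee_pos": TCP position; "tcp_rot": TCP orientation; "wrist_force": force on the tool from outside, world axes, zero at the start; "ft_torque": the same for the moment, N m; "finger_gap": opening from 0.0 (shut) to 1.0 (fully open).
Only numpy, scipy, OpenCV 4.12 (cv2) and the standard library are available. Lean on these libraries where they do the work, as an engineer would, in place of code of your own. Each camera call takes 0.05 s, during which the arm holds its last target. There are 200 camera calls.

## Working session

There is one attempt and no reset: what is moved stays moved. The work goes in short steps, Python scripts to look and compute and a shell command to move; the robot and the scene stay as the last step left them, time stands still between calls to the robot, and variables do not carry over. Pictures are saved under pics/ and viewed, on a budget of 10 in all, crops included, one or two more only if the job needs it, and the job is handed in when it is done.

```bash
ls; mkdir -p pics; cat > h.py <<'E'
from rig import manip
import numpy as np, cv2
from scipy.spatial.transform import Rotation as R
def save(cam,name):
    im=manip.get_image(cam); cv2.imwrite(f'pics/{name}.png',im[:,:,::-1]); return im
def ray(cam,rc,st=None):
    ci=manip.camera_info(cam);K=np.array(ci['intrinsics']);u=rc[1]*640;v=rc[0]*480
    if cam=='wrist':
        st=st or manip.get_state()
        T=np.eye(4);T[:3,:3]=R.from_rotvec(st['tcp_rot']).as_matrix();T[:3,3]=st['ee_pos']
        P=T@np.array(ci['T_tool_cam']); x=(u-K[0,2])/K[0,0];y=(v-K[1,2])/K[1,1];r=np.hypot(x,y)
        d=np.array([np.sin(r)*x/max(r,1e-9),-np.sin(r)*y/max(r,1e-9),-np.cos(r)])
    else:
        P=np.array(ci['pose']);d=np.array([(u-K[0,2])/K[0,0],-(v-K[1,2])/K[1,1],-1.])
    return P[:3,3],P[:3,:3]@d
def at(cam,rc,z,st=None):
    o,d=ray(cam,rc,st);return o+d*(z-o[2])/d[2]
E
python3 - <<'E'
from h import *
st=manip.get_state();print(st)
a=save('top','top0');b=save('scene','sc0')
cv2.imwrite('pics/both.png',cv2.resize(np.vstack([a,b])[:,:,::-1],(400,600)) )
for c in ('top','scene'):
    print(c,manip.camera_info(c))
for t,z in [('fitting',.03),('nut_mid',.06),('gas_plug',.09),('tray',.01),('amber_bottle',.1),('tubes',.08),('dish',.013)]:
    for c in ('top','scene'):
        for r in manip.recognise(c,t)[:3]: print(t,c,round(r['conf'],2),np.round(np.array(r['point'])*[480,640]),at(c,r['point'],z).round(3))
E
```

```text
pics
{'clock': 0.0, 'q': array([-1.3814739 ,  0.41799304, -0.01032066,  1.614204  ,  0.00470788,
        1.11069536, -0.05298235]), 'qd': array([ 0.00048654, -0.00016452,  0.00074378, -0.00091797, -0.00017833,
        0.00111583,  0.00150646]), 'joint_efforts': array([-8.78965329e-04, -8.64459014e+01,  6.78386539e-01, -4.34904420e+01,
        1.90546102e-02,  7.31799868e-03, -6.01348211e-05]), 'ee_pos': array([0.14290957, 0.60809054, 0.24763574]), 'tcp_rot': array([-3.61693166e-01, -3.12064788e+00,  2.00238787e-03]), 'wrist_force': array([-0.05283311, -0.43860817, -0.37587059]), 'ft_torque': array([-0.00547078,  0.02328018, -0.02176176]), 'finger_gap': 1.0037681685028401}
top {'intrinsics': array([[482.07801159,   0.        , 315.79552989],
       [  0.        , 482.07801159, 244.63030122],
       [  0.        ,   0.        ,   1.        ]]), 'pose': array([[-0.00833327,  0.99421036, -0.10712754,  0.41583707],
       [-0.99996367, -0.00809342,  0.00267346,  0.40741052],
       [ 0.00179095,  0.10714593,  0.99424169,  1.1652562 ],
       [ 0.        ,  0.        ,  0.        ,  1.    
[... 477 characters left out ...]
82 0.03 ]
fitting scene 0.69 [203. 377.] [0.532 0.099 0.03 ]
nut_mid top 0.87 [236. 455.] [0.551 0.084 0.06 ]
nut_mid scene 0.55 [190. 379.] [0.537 0.077 0.06 ]
gas_plug scene 0.53 [181. 378.] [0.539 0.081 0.09 ]
tray top 0.91 [310. 174.] [0.386 0.743 0.01 ]
tray top 0.77 [261. 339.] [0.5   0.349 0.01 ]
tray scene 0.79 [253. 351.] [0.492 0.35  0.01 ]
tray scene 0.65 [367. 308.] [0.386 0.738 0.01 ]
tray scene 0.19 [236. 280.] [0.693 0.356 0.01 ]
amber_bottle top 0.96 [190. 380.] [0.654 0.258 0.1  ]
amber_bottle scene 0.62 [207. 308.] [0.619 0.334 0.1  ]
tubes top 0.89 [196. 298.] [0.644 0.444 0.08 ]
tubes scene 0.69 [239. 279.] [0.615 0.472 0.08 ]
dish top 0.67 [308. 389.] [0.387 0.232 0.013]
```

View pics/top0.png

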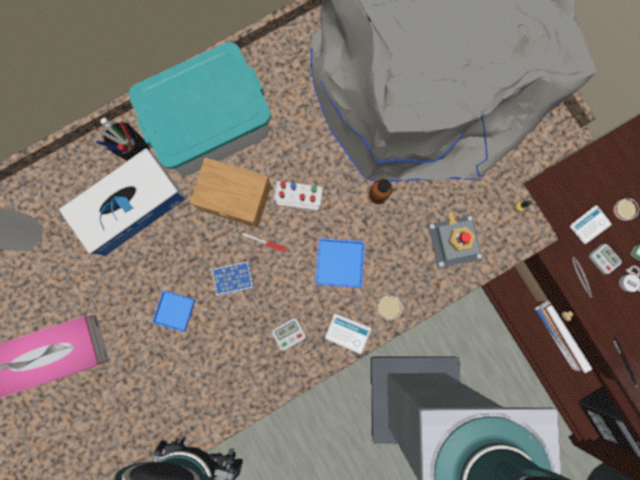

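View pics/sc0.png

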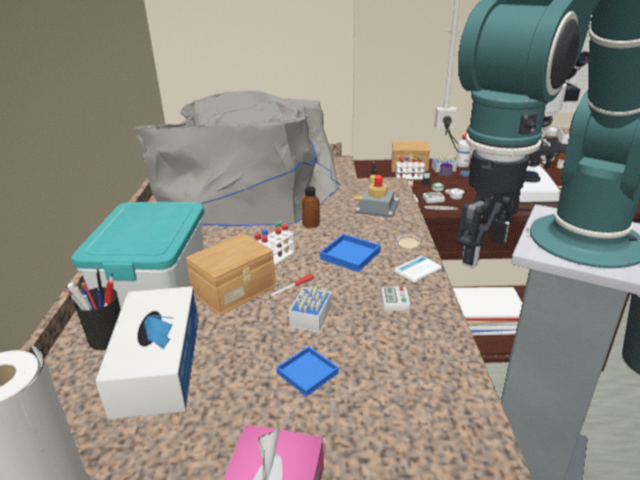

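The top view shows the fitting at about (452,242) px and the large blue tray at (340,262). That tray is about 113 mm wide. The one at (174,310) is smaller and is a look-alike. I'll move above the fitting now and look closer with the wrist camera.

```bash
python3 -m crank '[[[-36,-30,0,0,0,0,1],[-36,-30,0,0,0,0,1],[-36,-30,0,0,0,0,1],[-36,-30,0,0,0,0,1],[-36,-30,0,0,0,0,1],[-36,-30,0,0,0,0,1],[-36,-30,0,0,0,0,1],[-36,-30,0,0,0,0,1],[-36,-30,0,0,0,0,1],[-36,-30,0,0,0,0,1],[-36,-30,0,0,0,0,1],[-36,-30,0,0,0,0,1],[-36,-30,0,0,0,0,1],[-36,-30,0,0,0,0,1],[0,0,0,0,0,0,1],[0,0,0,0,0,0,1]]]'
python3 - <<'E'
from h import *
st=manip.get_state();print(st['clock'],st['q'].round(3),st['ee_pos'],st['tcp_rot'])
ci=manip.camera_info('wrist');print(ci)
save('wrist','w1')
for t,z in [('fitting',.03),('nut_mid',.06),('gas_plug',.09)]:
    for r in manip.recognise('wrist',t)[:3]: print(t,round(r['conf'],2),np.round(np.array(r['point'])*[480,640]),at('wrist',r['point'],z,st).round(3))
E
```

```text
clock: 2.4
ee_pos: [0.5377, 0.0835, 0.2481]
tcp_rot: [-0.365, -3.12, 0.001]
wrist_force: [-0.0, 0.9, 0.2]
finger_gap: 1.001
2.4 [-0.522  0.285  0.374  1.827 -0.118  1.051  1.236] [0.53774457 0.08346327 0.24811117] [-3.64575969e-01 -3.12014550e+00  6.57215138e-04]
{'intrinsics': array([[371.64829954,   0.        , 318.97982406],
       [  0.        , 371.64829954, 236.94850044],
       [  0.        ,   0.        ,   1.        ]]), 'T_tool_cam': array([[ 5.48320611e-05,  9.49915542e-01,  3.12506735e-01,
         8.00335263e-02],
       [ 9.99999264e-01,  3.26568474e-04, -1.16811719e-03,
         2.42235255e-04],
       [-1.21166752e-03,  3.12506570e-01, -9.49914826e-01,
        -1.24817455e-01],
       [ 0.00000000e+00,  0.00000000e+00,  0.00000000e+00,
         1.00000000e+00]])}
fitting 0.65 [207. 312.] [0.539 0.077 0.03 ]
nut_mid 0.73 [210. 308.] [0.534 0.075 0.06 ]
gas_plug 0.72 [231. 303.] [0.543 0.07  0.09 ]
```

View pics/w1.png

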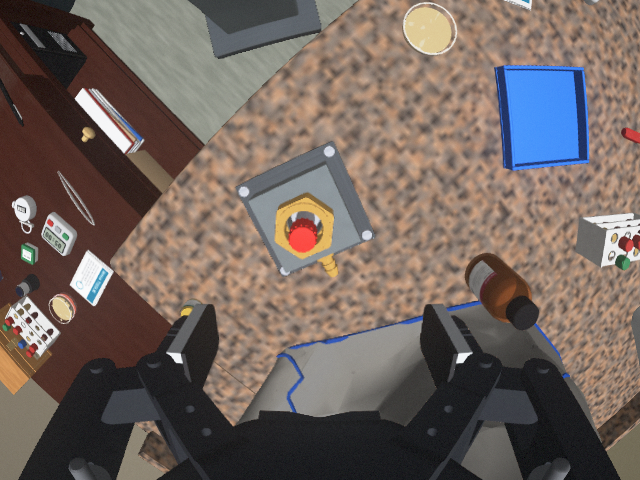

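```bash
cat > nut.py <<'E'
from h import *
from scipy.optimize import minimize
def proj(P,st):
    ci=manip.camera_info('wrist');K=ci['intrinsics']
    T=np.eye(4);T[:3,:3]=R.from_rotvec(st['tcp_rot']).as_matrix();T[:3,3]=st['ee_pos']
    c=np.linalg.inv(T@ci['T_tool_cam']);p=P@c[:3,:3].T+c[:3,3]
    x,y,z=p[:,0],-p[:,1],-p[:,2];r=np.hypot(x,y);th=np.arctan2(r,z)
    return np.c_[K[0,2]+K[0,0]*th*x/r,K[1,2]+K[1,1]*th*y/r]
def hexp(p):
    a=p[2]+np.pi/6+np.arange(6)*np.pi/3;r=.025/np.cos(np.pi/6)
    xy=np.c_[p[0]+r*np.cos(a),p[1]+r*np.sin(a)]
    return np.vstack([np.c_[xy,np.full(6,z)] for z in (.066,.042)])
def fit(im,st,c0):
    hsv=cv2.cvtColor(im,cv2.COLOR_RGB2HSV)
    m=cv2.inRange(hsv,(14,140,90),(32,255,255))|cv2.inRange(hsv,(0,170,100),(8,255,255))
    s=proj(np.array([[*c0,.06]]),st)[0]
    roi=np.zeros_like(m);cv2.circle(roi,tuple(int(v) for v in s),60,255,-1);m&=roi
    m=cv2.morphologyEx(m,cv2.MORPH_CLOSE,np.ones((5,5)));m=cv2.morphologyEx(m,cv2.MORPH_OPEN,np.ones((13,13)))
    cs,_=cv2.findContours(m,cv2.RETR_EXTERNAL,cv2.CHAIN_APPROX_NONE);hu=cv2.convexHull(max(cs,key=cv2.contourArea))
    S=4;M=np.zeros((480*S,640*S),np.uint8);cv2.fillPoly(M,[hu*S],1)
    x0,y0=((s-80)*S).astype(int);x0=max(x0,0);y0=max(y0,0);Mc=M[y0:y0+640,x0:x0+640]
    def f(p):
        h=cv2.convexHull((proj(hexp(p),st)*S).astype(np.float32)).astype(np.int32)
        B=np.zeros_like(M);cv2.fillPoly(B,[h],1);B=B[y0:y0+640,x0:x0+640]
        return 1-(B&Mc).sum()/(B|Mc).sum()
    best=min((minimize(f,[*c0,a],method='Nelder-Mead',options=dict(maxiter=70,initial_simplex=[[*c0,a],[c0[0]+.008,c0[1],a],[c0[0],c0[1]+.008,a],[*c0,a+.2]])) for a in np.arange(0,1.04,.26)),key=lambda r:r.fun)
    return best.x,best.fun,hu
if __name__=='__main__':
    im=cv2.imread('pics/w1.png')[:,:,::-1].copy();st=manip.get_state()
    p,e,hu=fit(im,st,(.538,.078));print(p,e)
    Rm=R.from_rotvec(st['tcp_rot']).as_matrix()
    print('tool y yaw',np.arctan2(Rm[1,1],Rm[0,1]),'nut yaw',p[2]%(np.pi/3))
    print('delta tool mm',(Rm.T@(np.array([*p[:2],.062])-st['ee_pos'])*1000).round(1))
    o=im[:,:,::-1].copy();cv2.polylines(o,[cv2.convexHull(proj(hexp(p),st).astype(np.int32))],True,(0,255,0),1)
    cv2.polylines(o,[hu],True,(255,0,255),1)
    cv2.imwrite('pics/fit1.png',cv2.resize(o[150:300,220:400],None,fx=3,fy=3))
E
time python3 nut.py
```

```text
[0.56744929 0.06370002 0.24602625] 0.5190528887311299
tool y yaw 1.3418517654895132 nut yaw 0.24602624733277118
delta tool mm [-34.6 -14.3 186.4]
real	0m1.154s
user	0m1.184s
sys	0m0.208s
```

View pics/fit1.png

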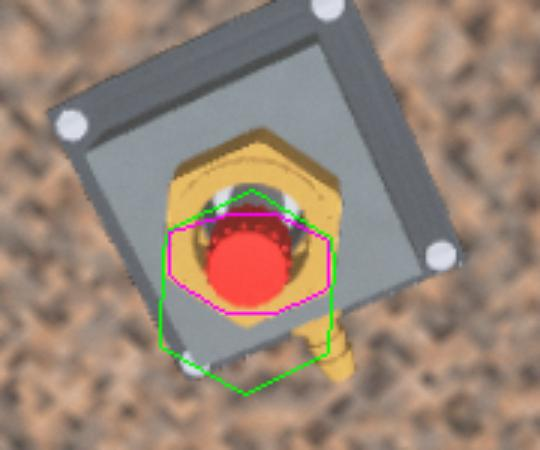

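The crop shows the hexagon outline clearly, but my mask lost its upper half. The opening step removed the ring, so I'll fill the contours before opening.

```bash
python3 - <<'E'
s=open('nut.py').read()
s=s.replace("(14,140,90)","(12,110,50)")
s=s.replace("m=cv2.morphologyEx(m,cv2.MORPH_OPEN,np.ones((13,13)))","cs,_=cv2.findContours(m,cv2.RETR_EXTERNAL,cv2.CHAIN_APPROX_NONE);cv2.drawContours(m,cs,-1,255,-1);m=cv2.morphologyEx(m,cv2.MORPH_OPEN,cv2.getStructuringElement(cv2.MORPH_ELLIPSE,(17,17)))")
open('nut.py','w').write(s)
E
python3 nut.py
```

```text
[0.54817121 0.0697305  0.23712709] 0.06627949478130202
tool y yaw 1.3418517654895132 nut yaw 0.23712708748872524
delta tool mm [-14.4 -12.8 186.4]
```

View pics/fit1.png

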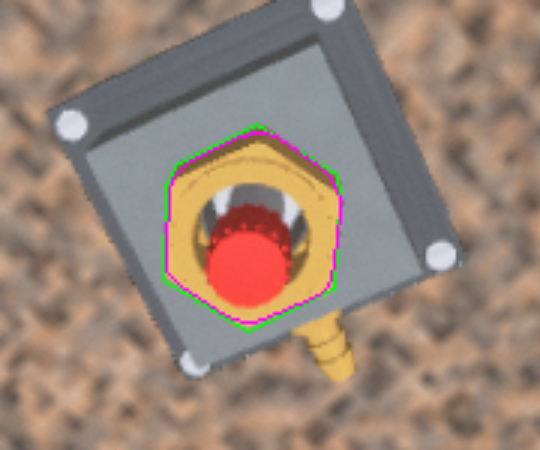

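```bash
python3 -m crank '[[[-14.4,-12.8,0,0,0,0,1],[0,0,10,0,0,0.138,1],[0,0,10,0,0,0.138,1],[0,0,10,0,0,0.138,1],[0,0,10,0,0,0.138,1],[0,0,10,0,0,0.138,1],[0,0,10,0,0,0.138,1],[0,0,10,0,0,0.138,1],[0,0,10,0,0,0.138,1],[0,0,0,0,0,0,1],[0,0,0,0,0,0,1]]]'
python3 - <<'E'
from h import *
from nut import *
st=manip.get_state();print(st['q'].round(3),st['ft_torque'],st['wrist_force'])
im=save('wrist','w2')
p,e,hu=fit(im,st,(.548,.070));print(p,e)
Rm=R.from_rotvec(st['tcp_rot']).as_matrix()
print('tool y yaw',np.arctan2(Rm[1,1],Rm[0,1])%(np.pi/3),'nut yaw',p[2]%(np.pi/3))
print('delta tool mm',(Rm.T@(np.array([*p[:2],.062])-st['ee_pos'])*1000).round(1))
o=im[:,:,::-1].copy();cv2.polylines(o,[cv2.convexHull(proj(hexp(p),st).astype(np.int32))],True,(0,255,0),1)
cv2.imwrite('pics/fit2.png',o)
E
```

```text
clock: 3.7
ee_pos: [0.5485, 0.0692, 0.1686]
tcp_rot: [-1.938, -2.473, 0.0]
wrist_force: [0.5, -0.7, 0.2]
finger_gap: 0.999
[-0.632  0.431  0.568  1.885 -0.289  0.908  0.315] [-0.00078283  0.00573065 -0.00111737] [ 0.52248142 -0.69814865  0.22392372]
[0.54842069 0.06780906 0.24552827] 0.05947808732580673
tool y yaw 0.24140893479244663 nut yaw 0.2455282734658184
delta tool mm [ -1.4  -0.4 106.6]
```

View pics/fit2.png

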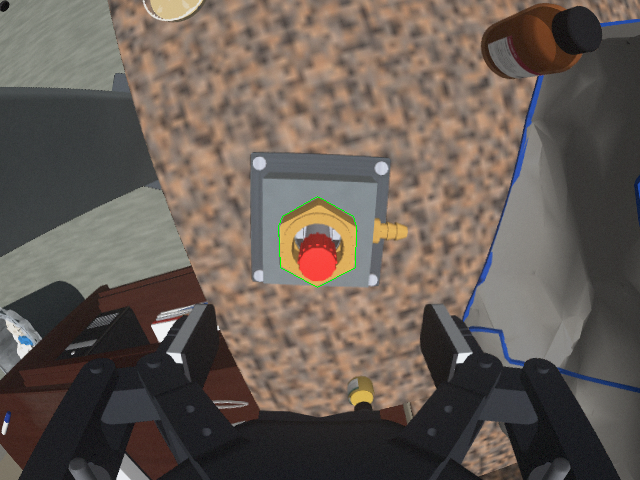

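The fit agrees with the outline, with the nut centred at about (317,242) px and 0.004 rad of misalignment. I'll go down and grip it lightly.

```bash
python3 -m crank '[[[-1.4,-0.4,20,0,0,0,1],[0,0,25,0,0,0,1],[0,0,25,0,0,0,1],[0,0,20,0,0,0,1],[0,0,16,0,0,0,1],[0,0,0,0,0,0,1]]]' 35
python3 -c "
from h import *
s=manip.get_state();print(s['wrist_force'],s['ft_torque'])"
python3 -m crank '[[[0,0,0,0,0,0,0.4],[0,0,0,0,0,0,0.4],[0,0,0,0,0,0,0.4],[0,0,0,0,0,0,0.4],[0,0,0,0,0,0,0.4],[0,0,0,0,0,0,0.4]]]' 35
python3 -c "
from h import *
s=manip.get_state();print(s['wrist_force'],s['ft_torque'],s['tcp_rot'])"
```

```text
clock: 4.35
ee_pos: [0.5478, 0.067, 0.0611]
tcp_rot: [-1.942, -2.468, 0.002]
wrist_force: [0.1, 0.4, 0.5]
finger_gap: 1.002
[0.06721386 0.36083179 0.50454414] [ 0.00293815  0.00958383 -0.00473667]
clock: 4.95
ee_pos: [0.5485, 0.067, 0.0635]
tcp_rot: [-1.944, -2.467, -0.001]
wrist_force: [-7.7, -1.6, 14.0]
finger_gap: 0.577
[-7.70242941 -1.58680542 14.01494419] [-0.14293698  1.40552543 -0.12568181] [-1.94436763e+00 -2.46737949e+00 -1.06557025e-03]
```

The pads swung forward and touched the block, giving 14 N upward. I'll reopen, raise 5 mm and regrip.

```bash
python3 -m crank '[[[0,0,0,0,0,0,0.75],[0,0,-5,0,0,0,0.75],[0,0,0,0,0,0,0.75],[0,0,0,0,0,0,0.4],[0,0,0,0,0,0,0.4],[0,0,0,0,0,0,0.4],[0,0,0,0,0,0,0.4]]]' 35
python3 -c "
from h import *
s=manip.get_state();print(s['wrist_force'],s['ft_torque'],s['tcp_rot'])"
python3 -m crank '[[[0,0,0,0,0,-0.03,0.4],[0,0,0,0,0,-0.03,0.4],[0,0,0,0,0,0,0.4]]]'
python3 -c "
from h import *
s=manip.get_state();print(s['wrist_force'],s['ft_torque'],s['tcp_rot'])"
```

```text
clock: 5.65
ee_pos: [0.5484, 0.067, 0.0678]
tcp_rot: [-1.944, -2.467, -0.0]
wrist_force: [-6.8, -0.4, 14.8]
finger_gap: 0.581
[-6.77976942 -0.38675378 14.82166178] [ 0.02306611  1.37460111 -0.04585652] [-1.94432202e+00 -2.46700253e+00 -1.08511345e-04]
clock: 5.95
ee_pos: [0.5484, 0.067, 0.0678]
tcp_rot: [-1.868, -2.525, -0.0]
wrist_force: [-7.3, 0.5, 15.0]
finger_gap: 0.575
[-7.25920752  0.48513374 14.99782589] [ 0.12219925  1.38604002 -0.40678862] [-1.86849558e+00 -2.52488547e+00 -3.29000194e-04]
```

Torque is 0.36 N m after 0.06 rad anticlockwise, which matches pure wind-up. One small step more will tell.

```bash
python3 -m crank '[[[0,0,0,0,0,-0.03,0.4],[0,0,0,0,0,0,0.4]]]'
python3 -c "
from h import *
s=manip.get_state();print(s['wrist_force'],s['ft_torque'],s['tcp_rot'])"
```

```text
clock: 6.15
ee_pos: [0.5484, 0.067, 0.0678]
tcp_rot: [-1.831, -2.552, -0.0]
wrist_force: [-7.4, -0.3, 14.5]
finger_gap: 0.578
[-7.43506241 -0.3403397  14.50461586] [ 0.09520753  1.33828781 -0.49844057] [-1.83081493e+00 -2.55237263e+00 -3.99956981e-04]
```

Torque rose to about 0.5 N m, past the 0.35 N m it takes to loosen, so anticlockwise is the tight end. I'll go back and try clockwise.

```bash
python3 -m crank '[[[0,0,0,0,0,0.05,0.4],[0,0,0,0,0,0.05,0.4],[0,0,0,0,0,0.05,0.4],[0,0,0,0,0,0,0.4]]]'
python3 -c "
from h import *
s=manip.get_state();print(s['wrist_force'],s['ft_torque'],s['tcp_rot'])"
python3 -m crank '[[[0,0,0,0,0,0.03,0.4],[0,0,0,0,0,0.03,0.4],[0,0,0,0,0,0,0.4]]]'
python3 -c "
from h import *
s=manip.get_state();print(s['wrist_force'],s['ft_torque'],s['tcp_rot'])"
```

```text
clock: 6.55
ee_pos: [0.5484, 0.067, 0.0678]
tcp_rot: [-2.019, -2.406, 0.0]
wrist_force: [-8.2, 0.1, 15.2]
finger_gap: 0.574
[-8.24694377  0.08918791 15.17938992] [-0.05361963  1.44769662  0.30706621] [-2.01922621e+00 -2.40625622e+00  2.73558918e-04]
clock: 6.85
ee_pos: [0.5484, 0.067, 0.0678]
tcp_rot: [-2.09, -2.345, 0.0]
wrist_force: [-7.3, -0.5, 15.8]
finger_gap: 0.575
[-7.28001475 -0.53050581 15.82708508] [-0.06911416  1.39544809  0.26358942] [-2.08963420e+00 -2.34528675e+00  2.29629525e-04]
```

Torque holds at about 0.3 N m from 0.06 to 0.12 rad clockwise, so the nut gives that way and is left-handed. I'll turn on.

```bash
python3 -m crank '[[[0,0,0,0,0,0.1,0.4],[0,0,0,0,0,0.1,0.4],[0,0,0,0,0,0.1,0.4],[0,0,0,0,0,0.1,0.4],[0,0,0,0,0,0.1,0.4],[0,0,0,0,0,0.1,0.4],[0,0,0,0,0,0.1,0.4],[0,0,0,0,0,0.1,0.4]]]'
python3 -c "
from h import *
s=manip.get_state();print(s['wrist_force'],s['ft_torque'],s['tcp_rot'],s['q'])"
```

```text
clock: 7.65
ee_pos: [0.5483, 0.0669, 0.0678]
tcp_rot: [-2.84, -1.342, 0.001]
wrist_force: [-9.2, -0.6, 15.3]
finger_gap: 0.576
[-9.20893516 -0.56521987 15.29872507] [-0.30060894  1.57995517  0.39083052] [-2.83989636e+00 -1.34231548e+00  6.20349006e-04] [-0.7238436   0.65018231  0.71356831  1.94269386 -0.60319206  0.77389396
 -0.35020338]
```

```bash
python3 -m crank '[[[0,0,0,0,0,0.1,0.4],[0,0,0,0,0,0.1,0.4],[0,0,0,0,0,0.1,0.4],[0,0,0,0,0,0.1,0.4],[0,0,0,0,0,0.1,0.4],[0,0,0,0,0,0.1,0.4],[0,0,0,0,0,0.1,0.4],[0,0,0,0,0,0.1,0.4],[0,0,0,0,0,0.1,0.4],[0,0,0,0,0,0.1,0.4],[0,0,0,0,0,0.1,0.4],[0,0,0,0,0,0.1,0.4],[0,0,0,0,0,0.1,0.4],[0,0,0,0,0,0.1,0.4],[0,0,0,0,0,0.1,0.4],[0,0,0,0,0,0,0.4]]]'
python3 -c "
from h import *
s=manip.get_state();print(s['wrist_force'],s['ft_torque'],s['tcp_rot'],s['q'])
M=R.from_rotvec(s['tcp_rot']).as_matrix();print(np.arctan2(M[1,1],M[0,1]))"
```

```text
clock: 9.25
ee_pos: [0.5481, 0.0669, 0.0677]
tcp_rot: [2.993, -0.953, -0.002]
wrist_force: [-10.5, 1.6, 20.6]
finger_gap: 0.573
[-10.53114506   1.61708175  20.60298927] [-0.14322484  2.54008149  0.15668355] [ 2.99290435e+00 -9.53205889e-01 -1.61214497e-03] [-0.9317874   0.83218239  1.04556003  1.94839465 -0.91699453  0.93702781
 -1.60023084]
-2.1874586380014898
```

```bash
python3 -m crank '[[[0,0,0,0,0,0,1],[0,0,0,0,0,0,1],[0,0,0,0,0,0,1],[0,0,-10,0,0,0,1],[0,0,-12,0,0,0,1],[0,0,0,0,0,0,1]]]'
python3 - <<'E'
from h import *
from nut import *
st=manip.get_state();print(st['ft_torque'],st['wrist_force'])
im=save('wrist','w3')
p,e,hu=fit(im,st,(.548,.067));print(p,e)
Rm=R.from_rotvec(st['tcp_rot']).as_matrix()
print('tool y yaw',np.arctan2(Rm[1,1],Rm[0,1])%(np.pi/3),'nut yaw',p[2]%(np.pi/3))
print('delta tool mm',(Rm.T@(np.array([*p[:2],.062])-st['ee_pos'])*1000).round(1))
E
```

```text
clock: 9.85
ee_pos: [0.5494, 0.067, 0.0912]
tcp_rot: [-2.994, 0.948, -0.003]
wrist_force: [-0.4, -0.5, -0.6]
finger_gap: 1.002
[-0.01862501  0.0262325   0.00059309] [-0.38016401 -0.48391757 -0.62091831]
[ 0.54638323  0.06855579 -0.06827709] 0.05456074368027275
tool y yaw 0.9576312751058882 nut yaw 0.9789204633532045
delta tool mm [-3.4  0.5 29.2]
```

View pics/w3.png

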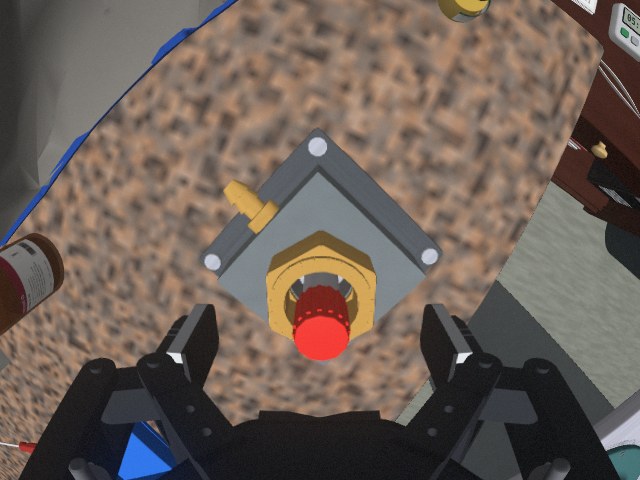

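The nut has turned with the gripper, about 2.4 rad clockwise, and the red head at (322,335) px is centred between the fingers. I'll grip the head and pull.

```bash
python3 -m crank '[[[0,0,0,0,0,0,0],[0,0,0,0,0,0,0],[0,0,0,0,0,0,0],[0,0,0,0,0,0,0],[0,0,0,0,0,0,0],[0,0,0,0,0,0,0],[0,0,0,0,0,0,0]]]' 40
python3 -m crank '[[[0,0,-3,0,0,0,0],[0,0,-6,0,0,0,0],[0,0,-6,0,0,0,0],[0,0,0,0,0,0,0]]]' 40
```

```text
clock: 10.6
ee_pos: [0.5485, 0.0669, 0.0893]
tcp_rot: [2.995, -0.948, -0.0]
wrist_force: [-1.1, 0.1, 2.1]
finger_gap: 0.241
clock: 11.0
ee_pos: [0.549, 0.0671, 0.1053]
tcp_rot: [-2.995, 0.948, -0.002]
wrist_force: [0.8, 0.5, -1.0]
finger_gap: 0.242
```

```bash
python3 -m crank '[[[0,0,-15,0,0,0,0],[0,0,-20,0,0,0,0],[0,0,-20,0,0,0,0],[0,0,-20,0,0,0,0],[0,0,-10,0,0,-0.12,0],[0,0,0,0,0,-0.12,0],[0,0,0,0,0,-0.12,0],[0,0,0,0,0,-0.12,0],[0,0,0,0,0,-0.12,0],[0,0,0,0,0,-0.12,0],[0,0,0,0,0,-0.12,0],[0,0,0,0,0,-0.12,0],[0,0,0,0,0,0,0]]]'
python3 - <<'E'
from h import *
st=manip.get_state();print(st['q'].round(2))
save('top','top1')
Rm=R.from_rotvec(st['tcp_rot']).as_matrix()
for r in manip.recognise('top','tray'): print(r['conf'],at('top',r['point'],.01))
print((Rm.T@(np.array([.497,.35,.19])-st['ee_pos'])*1000).round(1))
E
```

```text
clock: 12.3
ee_pos: [0.5486, 0.0667, 0.1902]
tcp_rot: [-3.094, -0.545, -0.001]
wrist_force: [-0.2, 0.8, -1.4]
finger_gap: 0.243
[-0.92  0.53  0.98  1.88 -0.52  1.02 -0.94]
0.94 [0.38227277 0.74545711 0.01      ]
0.7 [0.5022108  0.34716888 0.01      ]
[  48.2 -283.9    0.4]
```

```bash
python3 -m crank '[[[4.8,-28.4,0,0,0,0,0],[4.8,-28.4,0,0,0,0,0],[4.8,-28.4,0,0,0,0,0],[4.8,-28.4,0,0,0,0,0],[4.8,-28.4,0,0,0,0,0],[4.8,-28.4,0,0,0,0,0],[4.8,-28.4,0,0,0,0,0],[4.8,-28.4,0,0,0,0,0],[4.8,-28.4,0,0,0,0,0],[4.8,-28.4,0,0,0,0,0],[0,0,0,0,0,0,0],[0,0,0,0,0,0,0]]]'
python3 - <<'E'
from h import *
st=manip.get_state();print(st['q'].round(2))
save('wrist','w4')
for r in manip.recognise('wrist','tray'): print(r['conf'],at('wrist',r['point'],.01,st))
E
```

```text
clock: 13.6
ee_pos: [0.497, 0.3506, 0.1892]
tcp_rot: [3.094, 0.54, -0.0]
wrist_force: [-0.4, -1.1, -1.0]
finger_gap: 0.238
[-1.33  0.63  0.95  1.74 -0.57  1.08 -1.42]
0.86 [0.50650722 0.35164043 0.01      ]
0.73 [0.40514488 0.23122708 0.01      ]
0.51 [0.4112035  0.69139523 0.01      ]
```

View pics/w4.png

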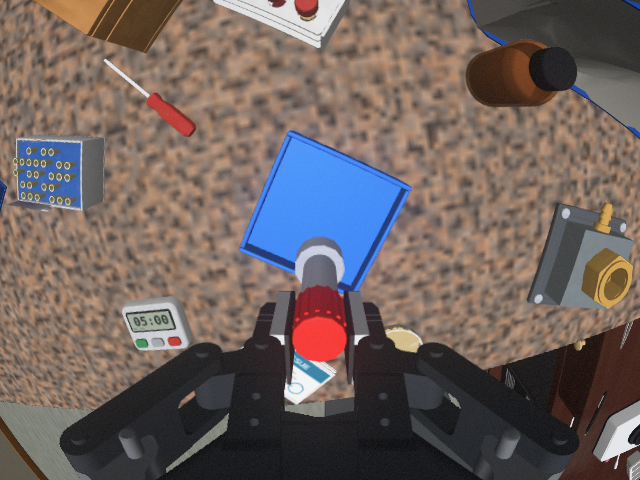

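The plug hangs upright over the tray, whose centre is at about (325,212) px. The estimates agree to about 5 mm. Lowering.

```bash
python3 -m crank '[[[4,0,20,0,0,0,0],[0,0,25,0,0,0,0],[0,0,25,0,0,0,0],[0,0,15,0,0,0,0],[0,0,8,0,0,0,0],[0,0,0,0,0,0,0],[0,0,0,0,0,0,0]]]'
python3 -m crank '[[[0,0,3,0,0,0,0],[0,0,3,0,0,0,0],[0,0,0,0,0,0,0]]]'
```

```text
clock: 14.4
ee_pos: [0.5014, 0.3518, 0.097]
tcp_rot: [-3.094, -0.541, -0.001]
wrist_force: [0.2, -0.6, -1.0]
finger_gap: 0.244
clock: 14.7
ee_pos: [0.5008, 0.3519, 0.0902]
tcp_rot: [-3.094, -0.542, 0.0]
wrist_force: [-0.2, -0.4, -0.5]
finger_gap: 0.241
```

```bash
python3 -m crank '[[[0,0,1.5,0,0,0,0],[0,0,0,0,0,0,0]]]';python3 -m crank '[[[0,0,1.5,0,0,0,0],[0,0,0,0,0,0,0]]]'
```

```text
clock: 14.9
ee_pos: [0.5009, 0.3518, 0.0887]
tcp_rot: [3.094, 0.542, -0.0]
wrist_force: [0.3, -0.4, -0.8]
finger_gap: 0.24
clock: 15.1
ee_pos: [0.5009, 0.3518, 0.0871]
tcp_rot: [3.094, 0.542, -0.0]
wrist_force: [-0.3, -0.3, -1.2]
finger_gap: 0.239
```

```bash
python3 -m crank '[[[0,0,1.5,0,0,0,0],[0,0,0,0,0,0,0]]]';python3 -m crank '[[[0,0,1,0,0,0,0],[0,0,0,0,0,0,0]]]'
```

```text
clock: 15.3
ee_pos: [0.5009, 0.3518, 0.0856]
tcp_rot: [3.094, 0.542, -0.0]
wrist_force: [-0.1, 0.2, -1.5]
finger_gap: 0.24
clock: 15.5
ee_pos: [0.5013, 0.3519, 0.0853]
tcp_rot: [-3.094, -0.542, -0.001]
wrist_force: [-1.7, -1.1, 7.0]
finger_gap: 0.239
```

Contact at 7 N, so the foot is on the tray floor. I'll release and retreat.

```bash
python3 -m crank '[[[0,0,-0.5,0,0,0,0.3],[0,0,0,0,0,0,0.35],[0,0,0,0,0,0,0.6],[0,0,0,0,0,0,1],[0,0,0,0,0,0,1],[0,0,0,0,0,0,1],[0,0,-20,0,0,0,1],[0,0,-35,0,0,0,1],[0,0,-40,0,0,0,1],[0,0,-40,0,0,0,1],[0,0,0,0,0,0,1],[0,0,0,0,0,0,1]]]'
python3 - <<'E'
from h import *
a=save('wrist','w5');b=save('scene','sc2')
cv2.imwrite('pics/end.png',np.hstack([a[:,100:500],b[100:400,200:450].repeat(1,0) if 0 else cv2.resize(b[150:300,270:430],(400,480))])[:,:,::-1])
for t,z in [('gas_plug',.05),('amber_bottle',.1),('tubes',.08),('dish',.013)]:
    for r in manip.recognise('scene',t)[:1]: print(t,round(r['conf'],2),at('scene',r['point'],z).round(3))
E
```

```text
clock: 16.7
ee_pos: [0.501, 0.3521, 0.2209]
tcp_rot: [-3.093, -0.542, -0.001]
wrist_force: [0.2, -0.1, -0.7]
finger_gap: 1.002
gas_plug 0.65 [0.496 0.355 0.05 ]
amber_bottle 0.98 [0.625 0.326 0.1  ]
tubes 0.74 [0.616 0.467 0.08 ]
dish 0.73 [0.388 0.234 0.013]
```

View pics/end.png

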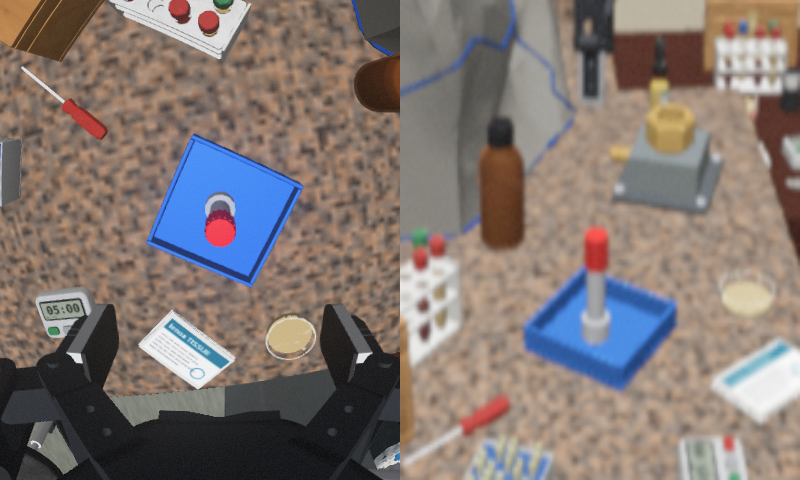

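The plug stands upright near the middle of the large tray. The bottle, rack and dish are in place, the gripper is clear, and 16.7 s are used.

```bash
python3 -c "
from rig import manip
print(manip.sign_off())"
```

```text
the job is handed in; nothing more can be done
None
```

The nut is loose and the plug stands upright in the blue tray. I handed the job in at about 17 s, and no verdict was reported.

- **Finding the thread:** I gripped the nut at 35 N and tried it both ways. Anticlockwise, the torque climbed to about 0.5 N m, so that was the tight end. Clockwise, it levelled off at about 0.3 N m, so the nut is left-handed.
- **Loosening:** I turned the nut about 2.4 rad clockwise. A wrist-camera fit afterwards matched the gripper's angle to 0.02 rad, so the nut had turned with the gripper. At the readings I took, torque about the nut's axis stayed at or below 0.5 N m, under the 1.1 N m limit.
- **Plug:** It pulled straight out without resistance. I lowered it until a 7 N contact showed the foot was on the tray floor, then released it.
- **Last checks:** The final pictures show the plug upright near the middle of the 110 mm tray and the gripper clear. The dish and tube rack read within about 5 mm of their starting positions, and the bottle within about 10 mm. These are all within the networks' scatter.
- **Off from plan:** While the nut was gripped, the wrist read 14–21 N upward. Raising the gripper 5 mm did not change this. It was probably the pads swinging forward as they closed, and it went away on release. I did not re-measure the nut after taking the plug out.

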